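# Park the tile brush in the hidden socket of the under-sink block

### The arm

A 6-joint arm with a two-finger parallel gripper is mounted at the origin on the work surface. World frame = base frame: x ahead of the robot, y to its left, z up, the work surface at z = 0. Lengths are in m, angles in rad, forces in N, time in s.
With the tool pointing down it reaches from about 0.325 to 0.9 m from the base axis. Payload 6.1 kg.
Tool frame: the origin (TCP) lies on the centre line of the jaws, within the pads' length; the fingertips stand env.tcp_to_tips ahead of it and the grasp point (between the pads) lies 8 mm behind it (env.tcp_to_tips is the distance from the TCP to the fingertips, in m); x points along the fingers, y is the direction in which the jaws open and shut, and the axes are right-handed (so a half turn about x gives the same grasp; the last joint's range is limited). The gripper opens to 85 mm and grips with 20 to 120 N. Pads are 22 mm wide; open, the fingers measure 114 mm over their backs; the gripper's body (76 mm by 85 mm) begins 54 mm behind the grasp point. The pads swing forward as they close: fully open they stand 13 mm farther back than shut.
Start: joints at [1.156, 0.22, 1.526, -0, 1.395, -0.126], TCP at [0.178, 0.599, 0.242] pointing down, gripper open.
Joint ranges: [-2.98, 2.98], [-0.91, 2.08], [0.09, 2.57], [-1.24, 4.39], [0.2, 2.65], [-2.68, 2.68]. Speed limits (rad/s): [2.57, 2.57, 3.01, 3.14, 3.14, 3.14].

### API

Orientations are given as a rotation vector (axis times angle).
In Python, from cell import env, capture gives the robot as it stands. The module is installed in compiled form; this text tells all that it offers.
- The arm moves only by the tool jog_arm, never from a script. Its arguments are lists of equal length, an entry for each row: "xyz": the shift along the tool's x, y, z in m, a list of three; "angular": the turn, a rotation vector about the tool's x, y, z in rad, a list of three. In form: {"xyz": [[x, y, z], ...], "angular": [[ax, ay, az], ...]}. A call has 1 to 10 rows; each row shifts and turns the commanded pose from where the row before left it, along the tool's axes as they then stand; what a row does not reach is not made up. A row lasts 1/10 s, in which the tool goes at most 50 mm and 8.59 degrees, less where a joint would pass 70% of its speed; a pose out of reach is approached as far as the arm can. A call is refused whole if a number of a shift passes 0.05 or a number of a turn 0.15, either way. A call with a gripper value outside its range is refused whole. "grip" is the opening in per cent of the stroke, from 0 (shut) to 100 (fully open), set as the call begins (left out, the last holds). The fingers move at their own pace and stop on an object; "newtons" is the grip in N (left out, the last holds). Time passes only in rows, so rows that do not move let the fingers close. It gives the time, the measured TCP pose, the force and the opening at its end, in the units of the state.
- env.get_state(): the state, without advancing time (a new reading comes with each control period).
- capture(name): name is "scene" or "top" or "wrist"; returns a dict with "img" (384x512x3 uint8, red, green, blue), "fovy" (degrees; the focal length in pixels is half the picture's height over the tangent of half this angle, whatever the lens; pixels are square), "cx", "cy" (the principal point, pixels), "rvec" (rotation vector, rad) and "tvec" (3), from world to camera coordinates, as OpenCV has them; the wrist camera has in their place "mount" (4x4, takes a point from camera to tool coordinates, whose origin is the TCP and whose axes are the tool frame's). Camera axes: x right, y down, z forward; pixel columns grow to the right and rows downward; lengths in m; the calibration is good to about 2 mm. A picture is of the moment at which its call begins: read the wrist's pose just before it. There is no depth.
- env.job_done(): hands the job in, once; it reports no verdict.
The state is a dict: "time": time; "qpos": joint angles; "qd": joint speeds; "joint_efforts": joint torques, N m; "eef_pos": TCP position; "orientation": TCP orientation; "wrist_force": force on the tool from outside, world axes, zero at the start; "moment": the same for the moment, N m; "gripper_width": finger opening in m.
Only numpy, scipy, OpenCV 4.12 (cv2) and the standard library are available. Lean on these libraries where they do the work, as an engineer would, in place of code of your own. Each camera call takes 0.05 s, during which the arm holds its last target.

### The job

Lift the tile brush out of its white drip collar and park it in the grey parking block: slide the foot of its steel pin lightly over the flat plate in the block's window, feeling for the hidden hole (a flush sprung plug covers it), until the pin drops in. Then press it fully home so that the brush stands upright on its shoulder, and let go. Press gently throughout, and leave the other things on the tray where they are.

Things in the scene. Friction and masses are not known exactly. Their poses are not given: they have to be found in the camera images.
- brush: stubby grey nylon tile brush, 114 mm tall, about 0.2 kg, standing pin down in the drip collar. Origin: centre of the flat foot of its pin; z runs up the brush. From the foot up: steel pin to 24 mm, round waisted handle to 68 mm, head to 114 mm. x points the way the bristles stand out (they reach 30 mm from the axis and are 29 mm wide).
- pin_foot (a point): centre of the flat foot of the brush's round steel pin (14 mm in diameter, 24 mm long). Above the pin the handle begins with a flat shoulder 28 mm in diameter.
- brush_head (a point): centre of the brush head's block, on the brush's axis 91 mm above the foot of the pin. The block is flat-sided: 20 mm along the brush's x, 36 mm along its y, 46 mm tall, and can be gripped from above across its 36 mm width.
- collar: fixed white round plastic drip collar on the tray, 84 mm in diameter, 34 mm tall, with an upright hole 20 mm wide through its middle. The brush's pin hangs loosely in it and the brush's shoulder rests on its top. Origin: centre of its underside, z up.
- block: fixed grey parking block on the tray, 112 x 112 mm, 45 mm tall. In its top is a square window 64 x 64 mm, 5 mm deep, whose floor is a flat dark steel plate that does not move. Hidden in the plate is a blind hole 17 mm wide, deep enough for the whole 24 mm pin, with its centre up to 7 mm from the window's centre along block x and up to 7 mm along block y, new each time. Origin: centre of underside.
- window (a point): centre of the window on the plate's top face (not the hole), 40 mm above the block's underside. The hole is filled flush by a plug of the same steel, which the eye cannot tell from the plate. It gives way under the pin on a soft spring (0.4 to 0.7 N), which the brush's own weight holds down.
- basin: empty blue plastic basin, 280 mm wide, 100 mm tall, loose; a bystander. Origin: centre of its underside.
- bottle: capped green spray bottle, 72 mm wide, 212 mm tall, loose; a bystander. Origin: centre of its underside.
- plunger: black rubber plunger head, 120 mm wide, with a short upright steel handle, 241 mm tall, loose; a bystander. Origin: centre of its underside.
- clear_box: clear plastic box with snap-shut lid, 94 x 134 mm, 55 mm tall, loose; a bystander. Origin: centre of its underside.

How it is judged:
By the outcome, as a careful person would: the job done as asked, in the order asked, and still so for the second after the job is handed in, with the robot touching nothing.
It also fails if it takes over 72 s, if anything falls off the work surface, if the arm or the gripper's body presses on something with over 40 N, if the wrist force passes 120 N, or if a joint passes its speed limit or range.

## Working session

There is one attempt and no reset: what is moved stays moved. The work goes in short steps, Python scripts to look and compute and a tool call to move; the robot and the scene stay as the last step left them, time stands still between calls to the robot, and variables do not carry over. Pictures are saved under pics/ and viewed, and the job is handed in when it is done.

Besides the shell and the picture viewer there is one more tool, called after ">>>" as name(argument=value, ...) on one line, values as JSON. jog_arm: Moves the arm, as the interface text tells. Its arguments: {"type":"object","properties":{"xyz":{"type":"array"},"angular":{"type":"array"},"grip":{"type":"number"},"newtons":{"type":"number"}},"required":["xyz","angular"]}

```bash
mkdir -p pics
python3 - <<'E'
from cell import env,capture
import cv2
s=env.get_state()
print(s, env.tcp_to_tips)
for n in ["scene","top","wrist"]:
    c=capture(n)
    print(n,{k:v for k,v in c.items() if k!="img"})
    cv2.imwrite(f"pics/{n}0.png",c["img"][:,:,::-1])
E
```

```text
{'time': 0.0, 'qpos': array([ 1.15592676e+00,  2.21208379e-01,  1.52760890e+00,  7.04564955e-06,
        1.39465924e+00, -1.26121016e-01]), 'qd': array([ 3.70913836e-05, -1.53587384e-04, -9.44152361e-04, -7.81117244e-04,
       -1.80500147e-03, -1.06121851e-03]), 'joint_efforts': array([-1.46272439e-03, -4.96906042e+01, -3.89384186e+01, -4.04371085e-04,
        1.13240184e-02, -7.56172767e-06]), 'eef_pos': array([0.17775395, 0.59859773, 0.24121136]), 'orientation': array([ 0.22522849,  1.55939836, -0.22808548]), 'wrist_force': array([0.06583488, 0.17330782, 0.13132698]), 'moment': array([-0.02824964, -0.07109036,  0.02640288]), 'gripper_width': 0.08594235439012661} 0.011
scene {'fovy': 53.01440180460676, 'cx': 255.65080320851456, 'cy': 191.71022047662422, 'rvec': array([ 2.09656896,  1.2502837 , -0.51624641]), 'tvec': array([-0.26408847, -0.34600677,  1.44949316])}
top {'fovy': 56.24402400096507, 'cx': 259.43805881861863, 'cy': 191.492699831001, 'rvec': array([ 2.14410101, -2.18523172,  0.11057456]), 'tvec': array([-0.0210129 ,  0.61871558,  0.93728175])}
wrist {'fovy': 70.3314767067527, 'cx': 258.39008031996383, 'cy': 192.6261783789301, 'mount': array([[-8.09877367e-04, -2.68619646e-01,  9.63245986e-01,
        -1.31505635e-01],
       [ 9.99999356e-01, -9.83452399e-04,  5.66524250e-04,
         2.29505574e-05],
       [ 7.95127032e-04,  9.63245824e-01,  2.68620270e-01,
        -6.80687906e-02],
       [ 0.00000000e+00,  0.00000000e+00,  0.00000000e+00,
         1.00000000e+00]])}
```

View pics/scene0.png

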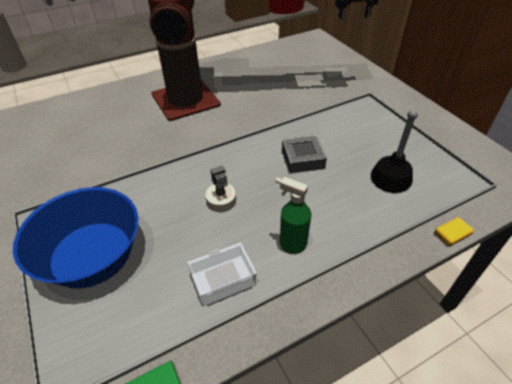

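View pics/top0.png

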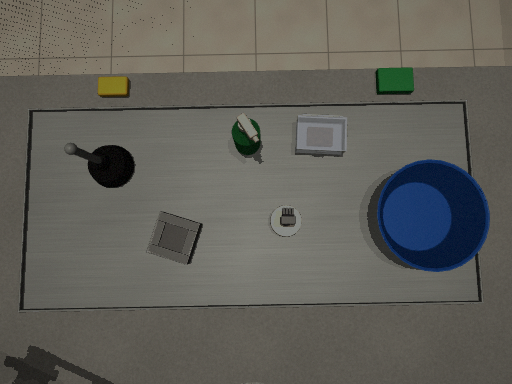

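View pics/wrist0.png

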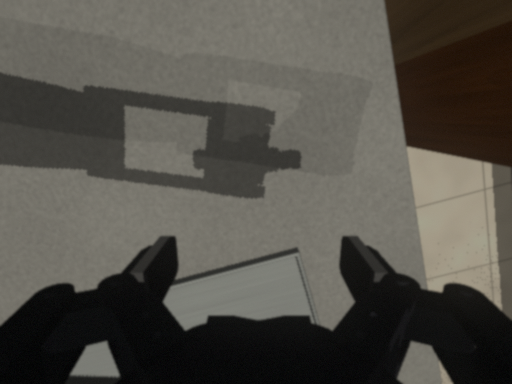

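```bash
cat > h.py <<'E'
import numpy as np, cv2
from scipy.spatial.transform import Rotation as R
from cell import env,capture
def cam(c,s=None):
    f=192/np.tan(np.radians(c["fovy"]/2))
    if "mount" in c:
        T=np.eye(4);T[:3,:3]=R.from_rotvec(s["orientation"]).as_matrix();T[:3,3]=s["eef_pos"]
        W=T@c["mount"]; Rm=W[:3,:3].T; t=-Rm@W[:3,3]
    else:
        Rm=R.from_rotvec(c["rvec"]).as_matrix(); t=np.array(c["tvec"])
    return f,c["cx"],c["cy"],Rm,t
def atz(k,u,v,z):
    f,cx,cy,Rm,t=k
    d=Rm.T@np.array([(u-cx)/f,(v-cy)/f,1]); o=-Rm.T@t
    return o+d*(z-o[2])/d[2]
def proj(k,p):
    f,cx,cy,Rm,t=k
    q=Rm@np.array(p)+t
    return np.array([cx+f*q[0]/q[2],cy+f*q[1]/q[2]])
def crop(img,x0,y0,x1,y1,s,name):
    cv2.imwrite(f"pics/{name}.png",cv2.resize(img[y0:y1,x0:x1,::-1],None,fx=s,fy=s,interpolation=cv2.INTER_CUBIC))
E
python3 - <<'E'
from h import *
c=capture("top");k=cam(c)
crop(c["img"],255,190,325,245,8,"brush_t")
crop(c["img"],140,200,210,270,8,"block_t")
c2=capture("scene")
crop(c2["img"],190,155,250,215,8,"brush_s")
for n,u,v,z in [("brush top",288,212,.12),("collar",286,221,.034),("block",176,237,.045),("bottle",247,136,0.1),("plunger",110,166,0.03),("basin",433,215,.1),("tool",30,365,.0)]:
    print(n,atz(k,u,v,z).round(4))
print(-k[3].T@k[4])
E
```

```text
brush top [ 0.5572 -0.1018  0.12  ]
collar [ 0.5374 -0.1023  0.034 ]
block [0.5006 0.1892 0.045 ]
bottle [ 0.7542 -0.0039  0.1   ]
plunger [0.6965 0.3746 0.03  ]
basin [ 0.5439 -0.4638  0.1   ]
tool [0.1687 0.5872 0.    ]
[ 0.51523111 -0.03589828  0.99749477]
```

```bash
cd pics; python3 -c "
import cv2,numpy as np
a=cv2.imread('brush_t.png');b=cv2.imread('block_t.png');print(a.shape,b.shape)"
```

```text
(440, 560, 3) (560, 560, 3)
```

View pics/brush_t.png

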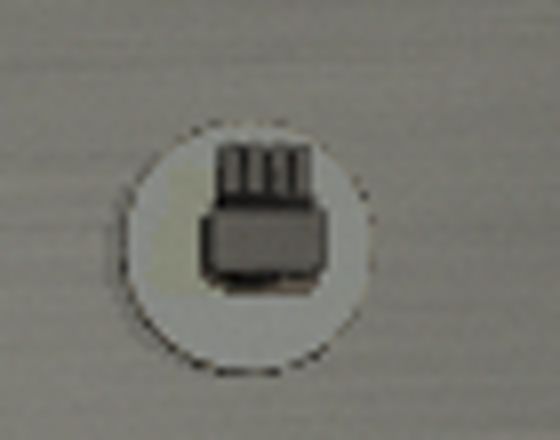

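View pics/block_t.png

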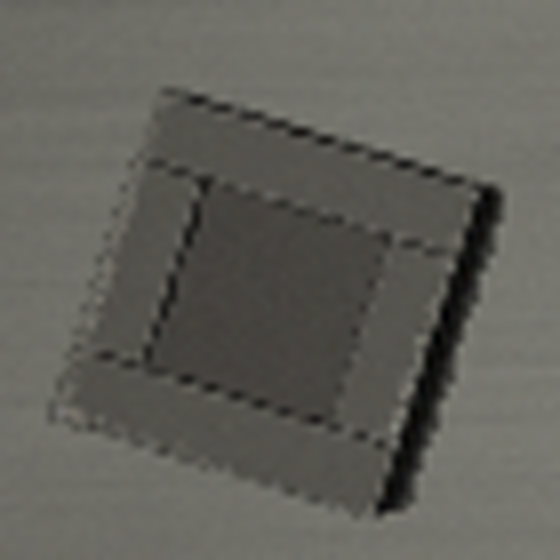

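View pics/brush_s.png

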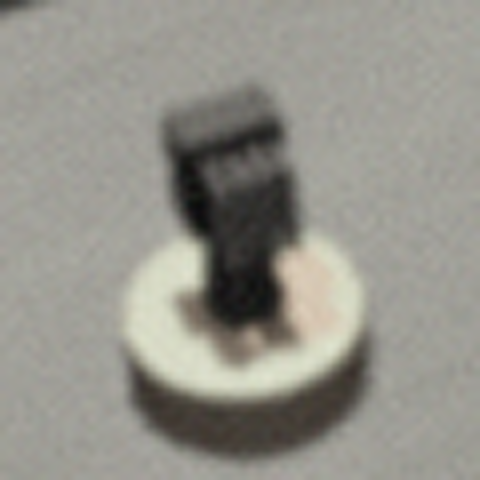

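Run:
```python
from h import *
c=capture("top");k=cam(c)
s=env.get_state()
print(R.from_rotvec(s["orientation"]).as_matrix().round(3))
P=lambda cr,z,o:atz(k,o[0]+cr[0]/8-.5+.06,o[1]+cr[1]/8-.5+.06,z)
for cr in [(203,207),(327,207),(322,276),(207,276)]: print("head",P(cr,.124,(255,190)).round(4))
print("headc",P((265,241),.124,(255,190)).round(4))
print("collar",P((248,248),.034,(255,190)).round(4))
q=[P(x,.045,(140,200)) for x in [(165,90),(490,188),(380,512),(55,412)]]
print("blk",np.round(q,4),np.mean(q,0),[np.linalg.norm(q[i]-q[(i+1)%4]) for i in range(4)],[np.degrees(np.arctan2(*(q[(i+1)%4]-q[i])[[1,0]])) for i in range(4)])
q=[P(x,.045,(140,200)) for x in [(203,182),(388,238),(337,418),(150,365)]]
print("win",np.round(q,4),np.mean(q,0),[np.linalg.norm(q[i]-q[(i+1)%4]) for i in range(4)])
```

```text
[[-0.     0.285  0.959]
 [-0.001  0.959 -0.285]
 [-1.    -0.001 -0.   ]]
head [ 0.5491 -0.0817  0.124 ]
head [ 0.5484 -0.1193  0.124 ]
head [ 0.5276 -0.1172  0.124 ]
head [ 0.5282 -0.0824  0.124 ]
headc [ 0.5384 -0.1002  0.124 ]
collar [ 0.5386 -0.1011  0.034 ]
blk [[0.5704 0.2316 0.045 ]
 [0.536  0.1237 0.045 ]
 [0.4312 0.1599 0.045 ]
 [0.4654 0.2666 0.045 ]] [0.50075586 0.19547153 0.045     ] [np.float64(0.11325445383850713), np.float64(0.11083400031212962), np.float64(0.11215360947882877), np.float64(0.11066110437158)] [np.float64(-107.70446062900768), np.float64(160.98866730228184), np.float64(72.21724086290344), np.float64(-18.44325525824948)]
win [[0.5397 0.2187 0.045 ]
 [0.5202 0.1574 0.045 ]
 [0.4618 0.174  0.045 ]
 [0.4801 0.2356 0.045 ]] [0.50045889 0.19645851 0.045     ] [np.float64(0.06433201773532742), np.float64(0.06069252451930191), np.float64(0.06424516039413217), np.float64(0.06195485894743802)]
```

>>> jog_arm(xyz=[[0, 0, 0], [0, 0, 0], [0, 0, 0], [0, -0.02, 0.01], [0, -0.035, 0.018], [0, -0.04, 0.02], [0, -0.04, 0.02], [0, -0.04, 0.02], [0, -0.04, 0.02], [0, -0.04, 0.02]], angular=[[-0.05, 0, 0], [-0.08, 0, 0], [-0.08, 0, 0], [-0.08, 0, 0], [0, 0, 0], [0, 0, 0], [0, 0, 0], [0, 0, 0], [0, 0, 0], [0, 0, 0]], grip=100, newtons=30)

```text
time: 1.3
eef_pos: [0.3051, 0.342, 0.2424]
orientation: [-0.001, 1.57, 0.002]
wrist_force: [1.5, 0.3, 0.1]
gripper_width: 0.0855
```

>>> jog_arm(xyz=[[0, -0.044, 0.023], [0, -0.044, 0.023], [0, -0.044, 0.023], [0, -0.044, 0.023], [0, -0.044, 0.023], [0, -0.044, 0.023], [0, -0.044, 0.023], [0, -0.044, 0.023], [0, -0.044, 0.023], [0, -0.044, 0.023]], angular=[[0, 0, 0], [0, 0, 0], [0, 0, 0], [0, 0, 0], [0, 0, 0], [0, 0, 0], [0, 0, 0], [0, 0, 0], [0, 0, 0], [0, 0, 0]])

```text
time: 2.3
eef_pos: [0.5358, -0.0983, 0.2424]
orientation: [-0.001, 1.57, 0.001]
wrist_force: [0.3, 0.9, 0.9]
gripper_width: 0.0859
```

>>> jog_arm(xyz=[[0, -0.001, 0.002], [0, 0, 0], [0, 0, 0]], angular=[[0, 0, 0], [0, 0, 0], [0, 0, 0]])

```text
time: 2.6
eef_pos: [0.5367, -0.0964, 0.242]
orientation: [-0.001, 1.572, 0.002]
wrist_force: [1.0, -0.2, 0.9]
gripper_width: 0.0851
```

Run:
```python
from h import *
s=env.get_state();c=capture("wrist");k=cam(c,s)
cv2.imwrite("pics/w1.png",c["img"][:,:,::-1])
print(s["eef_pos"],s["orientation"],s["wrist_force"],s["qpos"])
print(proj(k,(.5384,-.1002,.124)),proj(k,(.5386,-.1011,.034)))
```

```text
[ 0.53672388 -0.09636691  0.24204357] [-6.88760946e-04  1.57156995e+00  1.79185268e-03] [ 1.00266372 -0.20177045  0.91950603] [-3.22547878e-01  3.09640545e-02  1.73488250e+00  4.27882429e-04
  1.37670316e+00 -1.89500598e+00]
[254.08911567 192.80042254] [254.33293874 173.89419047]
```

View pics/w1.png

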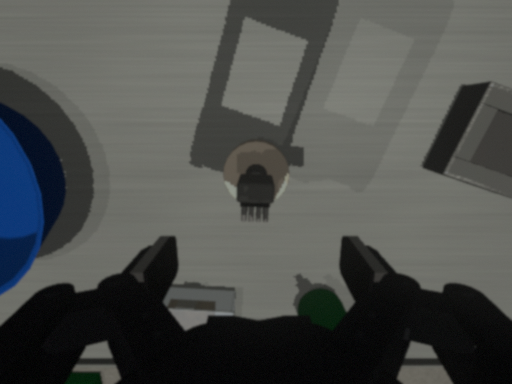

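>>> jog_arm(xyz=[[0.02, -0.003, 0.002], [0.03, 0, 0], [0.03, 0, 0], [0.025, 0, 0], [0.02, 0, 0], [0.01, 0, 0], [0.009, 0, 0], [0, 0, 0], [0, 0, 0]], angular=[[0, 0, 0], [0, 0, 0], [0, 0, 0], [0, 0, 0], [0, 0, 0], [0, 0, 0], [0, 0, 0], [0, 0, 0], [0, 0, 0]])

```text
time: 3.55
eef_pos: [0.5398, -0.1001, 0.0993]
orientation: [-0.002, 1.569, 0.001]
wrist_force: [-0.5, 0.4, -0.0]
gripper_width: 0.0857
```

Run:
```python
from h import *
s=env.get_state();c=capture("wrist");k=cam(c,s)
cv2.imwrite("pics/w2.png",c["img"][:,:,::-1])
print(s["eef_pos"],s["wrist_force"])
print(proj(k,(.5384,-.1002,.124)))
c=capture("top");crop(c["img"],230,150,350,240,6,"t2")
```

```text
[ 0.53980384 -0.10009231  0.09925413] [-0.45619896  0.35655854 -0.04198536]
[258.08309471 272.82496006]
```

View pics/w2.png

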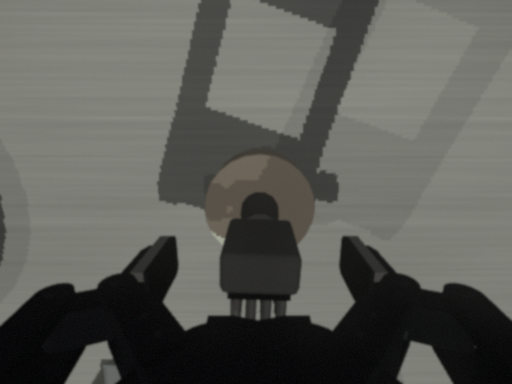

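View pics/t2.png

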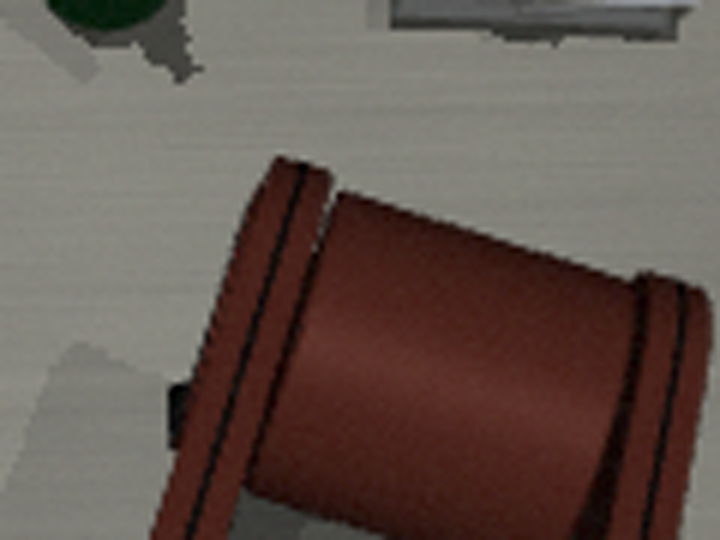

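>>> jog_arm(xyz=[[0, 0, 0], [0, 0, 0], [0, 0, 0], [0, 0, 0], [0, 0, 0], [0, 0, 0], [0, 0, 0], [0, 0, 0]], angular=[[0, 0, 0], [0, 0, 0], [0, 0, 0], [0, 0, 0], [0, 0, 0], [0, 0, 0], [0, 0, 0], [0, 0, 0]], grip=0, newtons=40)

```text
time: 4.45
eef_pos: [0.5394, -0.1002, 0.0986]
orientation: [-0.001, 1.57, 0.001]
wrist_force: [-1.1, 1.7, 4.2]
gripper_width: 0.0358
```

Run:
```python
from h import *
for i in range(4):
    s=env.get_state();c=capture("wrist")
    print(s["time"],s["eef_pos"],s["wrist_force"],s["gripper_width"])
cv2.imwrite("pics/w3.png",c["img"][:,:,::-1])
```

```text
4.45 [ 0.53941278 -0.10015336  0.09861731] [-1.11467612  1.67476121  4.17606427] 0.03575756755996313
4.5 [ 0.53946014 -0.10017875  0.09866446] [-1.17055005  2.82353337  5.7855726 ] 0.03563112950555862
4.55 [ 0.53941292 -0.10015113  0.09860143] [-1.76440411  1.66385734  5.54724801] 0.035706478165646635
4.6 [ 0.53944388 -0.10017648  0.09863472] [-1.06191121  1.90642387  5.72261735] 0.03563155916690059
```

View pics/w3.png

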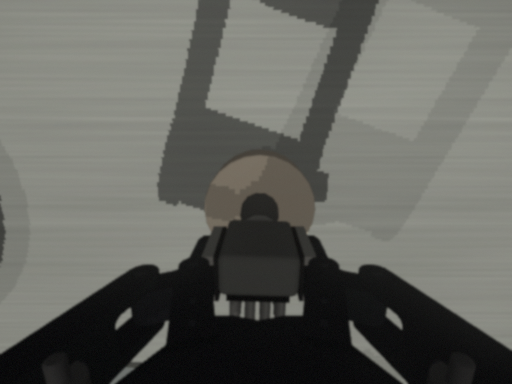

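>>> jog_arm(xyz=[[-0.003, 0, 0], [-0.006, 0, 0], [-0.01, 0, 0], [-0.015, 0, 0], [-0.015, 0, 0], [-0.015, 0, 0], [-0.01, 0, 0], [-0.006, 0, 0], [0, 0, 0], [0, 0, 0]], angular=[[0, 0, 0], [0, 0, 0], [0, 0, 0], [0, 0, 0], [0, 0, 0], [0, 0, 0], [0, 0, 0], [0, 0, 0], [0, 0, 0], [0, 0, 0]])

```text
time: 5.65
eef_pos: [0.5389, -0.1001, 0.1779]
orientation: [-0.001, 1.571, 0.001]
wrist_force: [0.3, 1.0, -1.8]
gripper_width: 0.0359
```

Run:
```python
from h import *
for i in range(3):
    s=env.get_state();c=capture("wrist")
    print(s["time"],s["eef_pos"],s["wrist_force"],s["gripper_width"])
cv2.imwrite("pics/w4.png",c["img"][:,:,::-1])
c=capture("scene");k=cam(c);crop(c["img"],170,110,270,210,6,"s4")
p=s["eef_pos"]
for d in (0,.024,.068): print(d,proj(k,(p[0],p[1],p[2]-.0886+d)))
```

```text
5.65 [ 0.53892903 -0.10012387  0.17794171] [ 0.30648469  0.98628773 -1.82601273] 0.035904687988259264
5.7 [ 0.53870063 -0.1000333   0.177532  ] [ 0.335101    0.06630049 -1.65222944] 0.035726995558630015
5.75 [ 0.53863176 -0.10001881  0.17735835] [ 0.49225985  0.27349383 -0.91489933] 0.035638855302562895
0 [218.27105658 179.61668786]
0.024 [217.52852187 173.04192768]
0.068 [216.09862762 160.38095473]
```

View pics/w4.png

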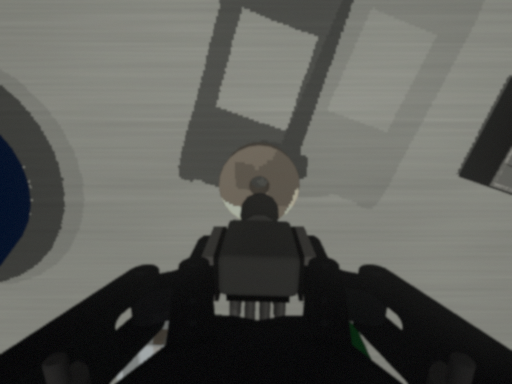

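View pics/s4.png

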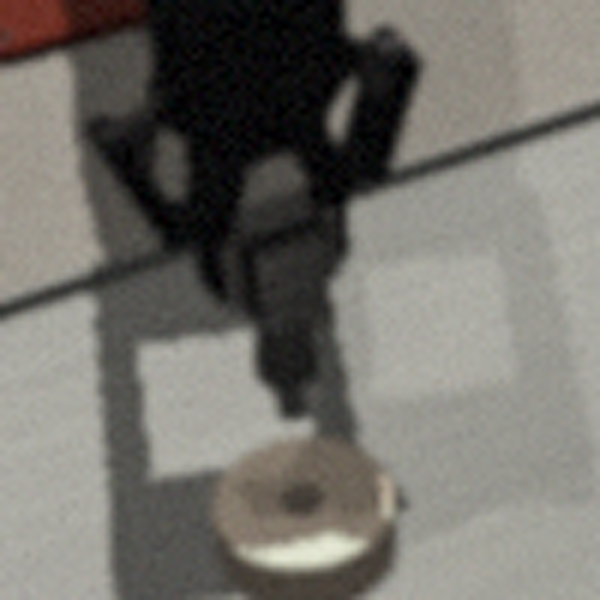

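Run:
```python
from h import *
s=env.get_state();c=capture("wrist");k=cam(c,s)
print(s["eef_pos"])
crop(c["img"],215,140,305,215,8,"w5")
p=s["eef_pos"]
print(proj(k,(p[0],p[1],p[2]-.0886)),proj(k,(p[0],p[1],p[2]-.0886+.024)))
```

```text
[ 0.5387151  -0.10000272  0.17741756]
[258.16721789 200.32549183] [258.19303195 209.62690035]
```

View pics/w5.png

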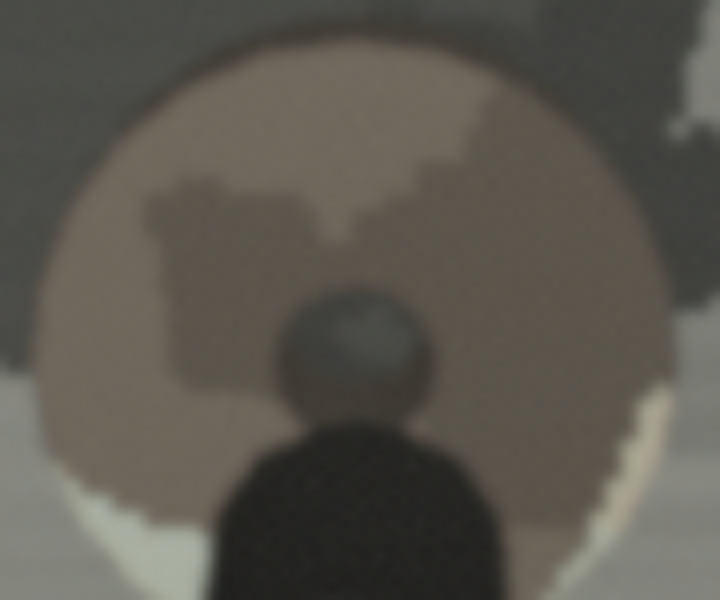

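>>> jog_arm(xyz=[[0, 0.01, 0], [0, 0.02, -0.002], [0, 0.03, -0.004], [0, 0.035, -0.004], [0, 0.035, -0.004], [0, 0.035, -0.004], [0, 0.03, -0.004], [0, 0.02, 0], [0, 0, 0], [0, 0, 0]], angular=[[0, 0, 0], [0, 0, 0], [0, 0, 0], [0, 0, 0], [0, 0, 0], [0, 0, 0], [0, 0, 0], [0, 0, 0], [0, 0, 0], [0, 0, 0]])

```text
time: 6.9
eef_pos: [0.5167, 0.1153, 0.1782]
orientation: [-0.003, 1.571, 0.002]
wrist_force: [0.2, -0.3, -2.2]
gripper_width: 0.0355
```

>>> jog_arm(xyz=[[0, 0, 0], [0, 0, 0], [0, 0, 0], [0, 0, 0], [0, 0, 0], [0, 0, 0], [0, 0, 0]], angular=[[0.058, 0, 0], [0.065, 0, 0], [0.065, 0, 0], [0.065, 0, 0], [0.065, 0, 0], [0, 0, 0], [0, 0, 0]])

```text
time: 7.6
eef_pos: [0.517, 0.114, 0.1782]
orientation: [0.248, 1.557, -0.248]
wrist_force: [-0.9, -0.2, -1.0]
gripper_width: 0.036
```

Run:
```python
from h import *
s=env.get_state();c=capture("wrist");k=cam(c,s)
cv2.imwrite("pics/w6.png",c["img"][:,:,::-1])
print(s["eef_pos"],R.from_rotvec(s["orientation"]).as_matrix().round(4),s["wrist_force"])
for q in [(0.5704,0.2316),(0.536,0.1237),(0.4312,0.1599),(0.4654,0.2666),(.5007,.196)]: print(proj(k,(*q,.045)))
p=s["eef_pos"]
print(proj(k,(p[0],p[1],p[2]-.0886)))
```

```text
[0.51699749 0.114014   0.17822529] [[-2.000e-04  3.109e-01  9.504e-01]
 [-2.000e-04  9.504e-01 -3.109e-01]
 [-1.000e+00 -2.000e-04 -1.000e-04]] [-0.93601764 -0.15030942 -0.98632476]
[384.47962972 200.52133207]
[273.1083711  201.42664268]
[276.78365498  84.92846402]
[400.20655218  84.03890774]
[333.89408006 145.8008013 ]
[258.24275131 200.26541625]
```

View pics/w6.png

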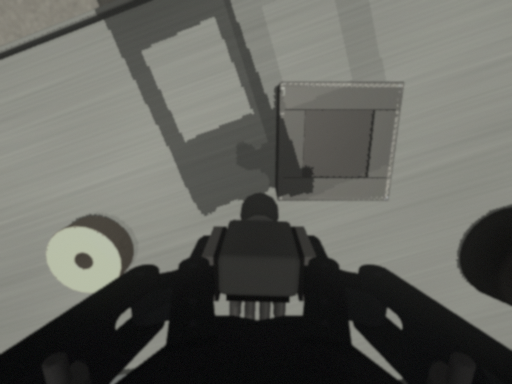

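Run:
```python
from h import *
im=cv2.imread("pics/w6.png")[:,:,::-1]
crop(im,225,185,300,245,9,"w6a")
crop(im,268,72,412,210,5,"w6b")
s=env.get_state();c=capture("wrist");k=cam(c,s);p=s["eef_pos"]
M=R.from_rotvec(s["orientation"]).as_matrix()
for d,r in((.024,.014),(.0,.007),(.114,.0)):
  print(d,[proj(k,p+M@np.array([.0886-d,r*np.cos(a),r*np.sin(a)])).round(1) for a in np.arange(0,6.2,np.pi/4)])
for cr in [(p_) for p_ in [(.01,.018),(.01,-.018),(-.01,-.018),(-.01,.018)]]:
  print(proj(k,p+M@np.array([.0886-.114,cr[1],cr[0]])).round(1))
```

```text
0.024 [array([276.6, 209.6]), array([271.1, 221.7]), array([258.2, 226.7]), array([245.4, 221.8]), array([239.8, 209.6]), array([245. , 197.1]), array([258.2, 191.8]), array([271.4, 197.1])]
0.0 [array([266.5, 200.2]), array([264. , 205.8]), array([258.2, 208.1]), array([252.4, 205.8]), array([249.9, 200.3]), array([252.3, 194.6]), array([258.2, 192.3]), array([264.1, 194.6])]
0.114 [array([258.3, 276.5]), array([258.3, 276.5]), array([258.3, 276.5]), array([258.3, 276.5]), array([258.3, 276.5]), array([258.3, 276.5]), array([258.3, 276.5]), array([258.3, 276.5])]
[298.1 295.9]
[218.5 296. ]
[216.6 256.1]
[299.9 256. ]
```

View pics/w6a.png

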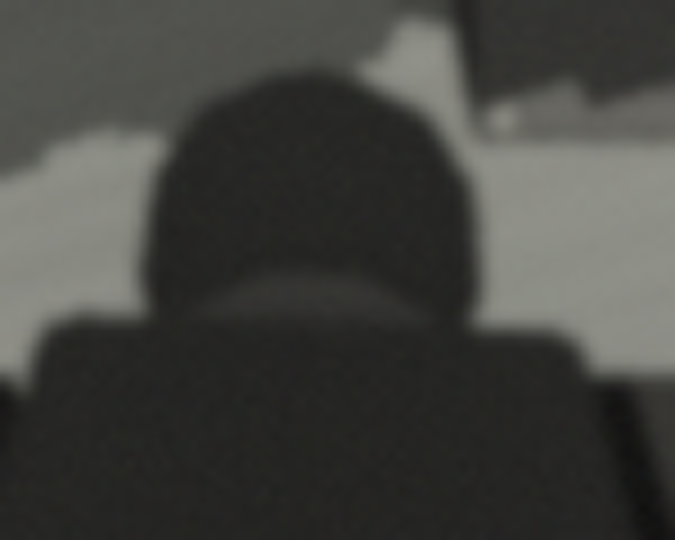

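View pics/w6b.png

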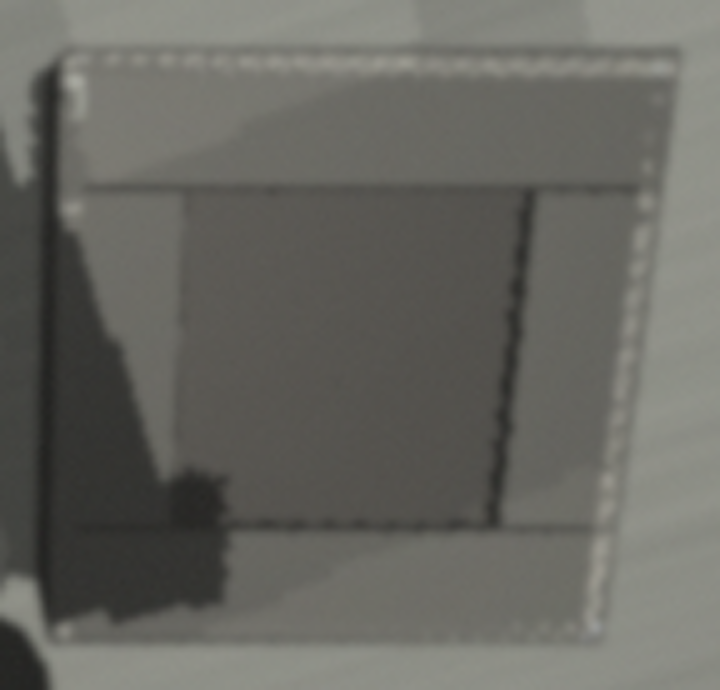

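Run:
```python
from h import *
s=env.get_state();c=capture("wrist");k=cam(c,s);p=s["eef_pos"]
M=R.from_rotvec(s["orientation"]).as_matrix()
P=lambda x,z: atz(k,268+x[0]/5-.4,72+x[1]/5-.4,z)
q=[P(x,.045) for x in [(62,55),(680,58),(603,640),(50,638)]]
print(np.round(q,4),np.mean(q,0),[np.linalg.norm(q[i]-q[(i+1)%4]) for i in range(4)],[np.degrees(np.arctan2(*(q[(i+1)%4]-q[i])[[1,0]])) for i in range(4)])
q=[P(x,.045) for x in [(184,187),(535,188),(500,526),(172,526)]]
print(np.mean(q,0),[np.linalg.norm(q[i]-q[(i+1)%4]) for i in range(4)])
C=np.array([.501,.1965,.04])
f=p+M@np.array([.0886,.001,.0007])
print((M.T@(np.mean(q,0)-f))[1:], s["eef_pos"])
```

```text
[[0.4302 0.1636 0.045 ]
 [0.4657 0.27   0.045 ]
 [0.5706 0.2357 0.045 ]
 [0.5352 0.1291 0.045 ]] [0.50042758 0.19961737 0.045     ] [np.float64(0.11216978385997754), np.float64(0.11043433055609177), np.float64(0.11240621236575837), np.float64(0.11048540228818454)] [np.float64(71.58099099372676), np.float64(-18.084989632277146), np.float64(-108.39240297238966), np.float64(161.79225319008822)]
[0.50006066 0.19966398 0.045     ] [np.float64(0.06527052549305382), np.float64(0.0641962806561623), np.float64(0.06513597967937966), np.float64(0.06436422631554625)]
[ 0.07483841 -0.04331444] [0.51699044 0.11434332 0.17826238]
```

>>> jog_arm(xyz=[[0, 0.01, -0.006], [0, 0.02, -0.012], [0, 0.02, -0.012], [0, 0.015, -0.0085], [0, 0.0087, -0.004], [0.01, 0, 0], [0.013, 0, 0], [0, 0, 0], [0, 0, 0], [0, 0, 0]], angular=[[0, 0, 0], [0, 0, 0], [0, 0, 0], [0, 0, 0], [0, 0, 0], [0, 0, 0], [0, 0, 0], [0, 0, 0], [0, 0, 0], [0, 0, 0]])

```text
time: 8.75
eef_pos: [0.4998, 0.1975, 0.1553]
orientation: [0.249, 1.556, -0.249]
wrist_force: [0.1, -0.6, -1.8]
gripper_width: 0.0358
```

Run:
```python
from h import *
s=env.get_state();c=capture("wrist");k=cam(c,s);p=s["eef_pos"]
cv2.imwrite("pics/w7.png",c["img"][:,:,::-1])
crop(c["img"],180,110,340,230,5,"w7a")
c2=capture("scene");crop(c2["img"],265,110,345,190,7,"s7")
M=R.from_rotvec(s["orientation"]).as_matrix()
print(p,M.round(3),s["wrist_force"])
for off in [(.001,.0007)]:
  print([proj(k,p+M@np.array([.0886-.024,off[0]+.014*np.cos(a),off[1]+.014*np.sin(a)])).round(1) for a in np.arange(0,6.2,np.pi/2)])
```

```text
[0.49980712 0.19749955 0.15531378] [[ 0.     0.312  0.95 ]
 [-0.     0.95  -0.312]
 [-1.    -0.     0.   ]] [ 0.0564655  -0.55697218 -1.7710064 ]
[array([277.9, 210.4]), array([259.5, 227.5]), array([241.1, 210.5]), array([259.5, 192.7])]
```

View pics/w7a.png

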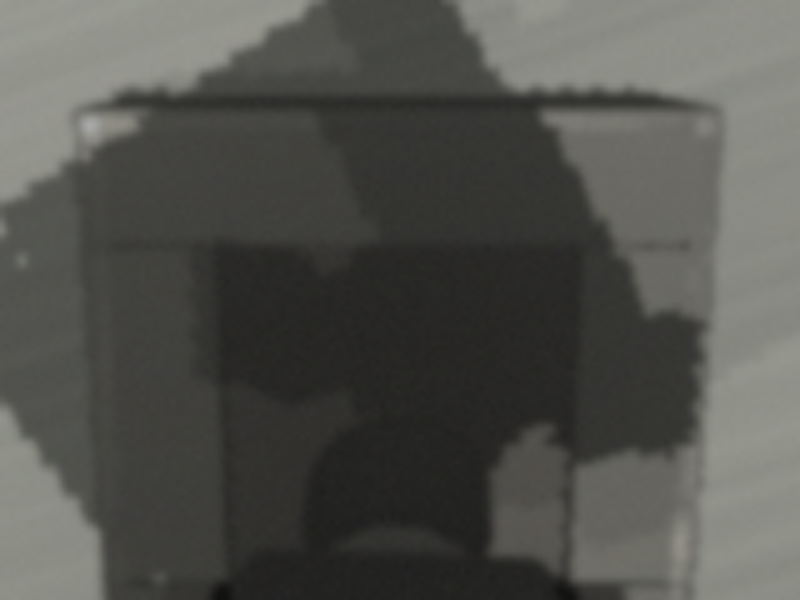

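View pics/s7.png

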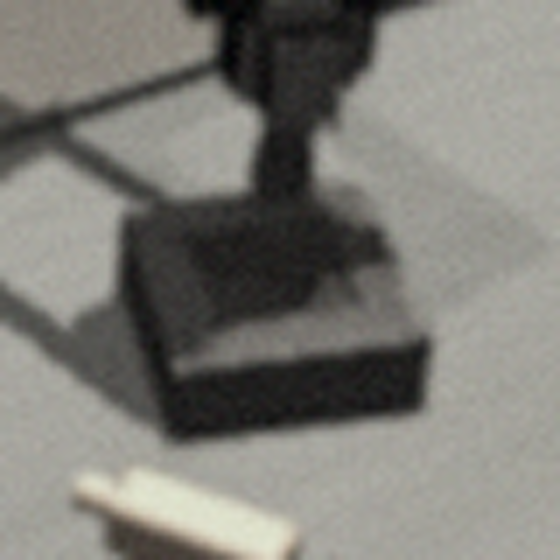

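Run:
```python
from h import *
s=env.get_state();c=capture("wrist");k=cam(c,s);p=s["eef_pos"]
M=R.from_rotvec(s["orientation"]).as_matrix()
P=lambda x,z: M.T@(atz(k,180+x[0]/5-.4,110+x[1]/5-.4,z)-p)*1000
for x in [(215,245),(582,245),(568,580),(230,580),(80,108),(720,108)]: print(P(x,.045).round(1))
print("shoulder", [P(x,p[2]-.0646).round(1) for x in [(303,520),(490,520),(397,417)]])
```

```text
[110.7 -31.7 -32.1]
[110.7  33.7 -32. ]
[110.8  33.4  32.2]
[110.8 -31.2  32.1]
[110.7 -54.3 -55.9]
[110.7  56.8 -55.8]
shoulder [array([ 64.6, -13.8,   3.2]), array([64.6, 14.8,  3.3]), array([ 64.6,   0.6, -13.1])]
```

>>> jog_arm(xyz=[[0.006, 0.0005, -0.0009], [0.008, 0, 0], [0.006, 0, 0], [0.003, 0, 0], [0, 0, 0], [0, 0, 0]], angular=[[0, 0, 0], [0, 0, 0], [0, 0, 0], [0, 0, 0], [0, 0, 0], [0, 0, 0]])

```text
time: 9.5
eef_pos: [0.4988, 0.1988, 0.1322]
orientation: [0.249, 1.557, -0.249]
wrist_force: [-0.2, 0.4, -2.1]
gripper_width: 0.0358
```

>>> jog_arm(xyz=[[0.001, 0, 0], [0.001, 0, 0], [0, 0, 0], [0, 0, 0]], angular=[[0, 0, 0], [0, 0, 0], [0, 0, 0], [0, 0, 0]])

```text
time: 9.9
eef_pos: [0.4988, 0.1988, 0.1304]
orientation: [0.249, 1.556, -0.249]
wrist_force: [-0.6, 0.6, -2.2]
gripper_width: 0.0358
```

>>> jog_arm(xyz=[[0.001, 0, 0], [0, 0, 0], [0, 0, 0]], angular=[[0, 0, 0], [0, 0, 0], [0, 0, 0]])

```text
time: 10.2
eef_pos: [0.4988, 0.1988, 0.1293]
orientation: [0.249, 1.557, -0.249]
wrist_force: [-0.2, -0.6, -1.2]
gripper_width: 0.0358
```

>>> jog_arm(xyz=[[0.0005, 0, 0], [0, 0, 0], [0, 0, 0]], angular=[[0, 0, 0], [0, 0, 0], [0, 0, 0]])

```text
time: 10.5
eef_pos: [0.4988, 0.1988, 0.1288]
orientation: [0.249, 1.556, -0.249]
wrist_force: [-1.0, -0.2, -1.8]
gripper_width: 0.0359
```

>>> jog_arm(xyz=[[0.0005, 0, 0], [0, 0, 0], [0, 0, 0]], angular=[[0, 0, 0], [0, 0, 0], [0, 0, 0]])

```text
time: 10.8
eef_pos: [0.499, 0.1988, 0.1286]
orientation: [0.249, 1.556, -0.248]
wrist_force: [-0.6, -0.3, 1.4]
gripper_width: 0.0358
```

>>> jog_arm(xyz=[[0.0005, 0, 0], [0, 0, 0], [0, 0, 0]], angular=[[0, 0, 0], [0, 0, 0], [0, 0, 0]])

```text
time: 11.1
eef_pos: [0.4992, 0.1989, 0.1285]
orientation: [0.249, 1.556, -0.248]
wrist_force: [-0.9, -0.8, 6.4]
gripper_width: 0.0357
```

>>> jog_arm(xyz=[[-0.0003, 0, 0], [0, 0.001, 0], [0, 0.001, 0], [0, 0, 0.001], [0, 0, 0.001]], angular=[[0, 0, 0], [0, 0, 0], [0, 0, 0], [0, 0, 0], [0, 0, 0]])

```text
time: 11.6
eef_pos: [0.5008, 0.1995, 0.1284]
orientation: [0.247, 1.558, -0.25]
wrist_force: [-3.9, -2.5, 7.9]
gripper_width: 0.0361
```

>>> jog_arm(xyz=[[-0.0003, 0, 0], [0, 0, 0], [0, 0, 0]], angular=[[0, 0, 0], [0, 0, 0], [0, 0, 0]])

```text
time: 11.9
eef_pos: [0.5007, 0.1996, 0.1284]
orientation: [0.247, 1.558, -0.25]
wrist_force: [-3.6, -2.7, 5.8]
gripper_width: 0.0358
```

>>> jog_arm(xyz=[[-0.0003, 0, 0], [0, 0, 0], [0, 0, 0]], angular=[[0, 0, 0], [0, 0, 0], [0, 0, 0]])

```text
time: 12.2
eef_pos: [0.5009, 0.1997, 0.1285]
orientation: [0.248, 1.558, -0.249]
wrist_force: [-3.0, -2.9, 3.5]
gripper_width: 0.0354
```

>>> jog_arm(xyz=[[-0.0002, -0.001, 0], [0, -0.001, 0], [0, -0.001, 0], [0, -0.001, 0]], angular=[[0, 0, 0], [0, 0, 0], [0, 0, 0], [0, 0, 0]])

```text
time: 12.6
eef_pos: [0.5003, 0.1963, 0.1286]
orientation: [0.249, 1.556, -0.248]
wrist_force: [1.1, 0.6, -2.0]
gripper_width: 0.036
```

>>> jog_arm(xyz=[[0.0003, 0, 0], [0, 0, 0], [0, 0, 0]], angular=[[0, 0, 0], [0, 0, 0], [0, 0, 0]])

```text
time: 12.9
eef_pos: [0.5002, 0.1962, 0.1286]
orientation: [0.249, 1.556, -0.249]
wrist_force: [-0.1, -1.2, -0.4]
gripper_width: 0.0354
```

>>> jog_arm(xyz=[[0.0003, 0, 0], [0, 0, 0], [0, 0, 0]], angular=[[0, 0, 0], [0, 0, 0], [0, 0, 0]])

```text
time: 13.2
eef_pos: [0.5003, 0.1962, 0.1286]
orientation: [0.249, 1.556, -0.249]
wrist_force: [-0.4, -0.3, 2.3]
gripper_width: 0.0361
```

>>> jog_arm(xyz=[[0, 0, -0.001], [0, 0, -0.001], [0, 0, -0.001], [0, 0, -0.001]], angular=[[0, 0, 0], [0, 0, 0], [0, 0, 0], [0, 0, 0]])

```text
time: 13.6
eef_pos: [0.4967, 0.1976, 0.1286]
orientation: [0.249, 1.555, -0.248]
wrist_force: [2.1, -0.5, 0.7]
gripper_width: 0.0355
```

>>> jog_arm(xyz=[[0, 0.001, 0], [0, 0.001, 0], [0, 0.001, 0]], angular=[[0, 0, 0], [0, 0, 0], [0, 0, 0]])

```text
time: 13.9
eef_pos: [0.4971, 0.1999, 0.1285]
orientation: [0.247, 1.557, -0.25]
wrist_force: [-0.2, -4.3, 5.6]
gripper_width: 0.0356
```

>>> jog_arm(xyz=[[0, 0.001, 0], [0, 0.001, 0], [0, 0.001, 0]], angular=[[0, 0, 0], [0, 0, 0], [0, 0, 0]])

```text
time: 14.2
eef_pos: [0.4977, 0.2027, 0.1283]
orientation: [0.247, 1.558, -0.25]
wrist_force: [-1.6, -4.7, 5.9]
gripper_width: 0.0356
```

>>> jog_arm(xyz=[[0, 0, 0.001], [0, 0, 0.001], [0, 0, 0.001]], angular=[[0, 0, 0], [0, 0, 0], [0, 0, 0]])

```text
time: 14.5
eef_pos: [0.4995, 0.2025, 0.128]
orientation: [0.248, 1.56, -0.249]
wrist_force: [-5.3, -0.6, 5.7]
gripper_width: 0.0356
```

>>> jog_arm(xyz=[[0, 0, 0.001], [0, 0, 0.001], [0, 0, 0.001]], angular=[[0, 0, 0], [0, 0, 0], [0, 0, 0]])

```text
time: 14.8
eef_pos: [0.5019, 0.2019, 0.1278]
orientation: [0.249, 1.561, -0.249]
wrist_force: [-4.5, 0.2, 4.5]
gripper_width: 0.0356
```

Run:
```python
from h import *
s=env.get_state();c=capture("wrist");k=cam(c,s);p=s["eef_pos"]
print(p,s["orientation"],s["wrist_force"],s["moment"])
cv2.imwrite("pics/w8.png",c["img"][:,:,::-1])
crop(c["img"],180,110,340,310,4,"w8a")
c2=capture("scene");crop(c2["img"],265,110,345,190,7,"s8")
M=R.from_rotvec(s["orientation"]).as_matrix()
for off in [(.0005,.0009)]:
  print([proj(k,p+M@np.array([.0886-.024,off[0]+.014*np.cos(a),off[1]+.014*np.sin(a)])).round(1) for a in np.arange(0,6.2,np.pi/2)])
```

```text
[0.50187398 0.20189026 0.1277722 ] [ 0.24877123  1.56145607 -0.24897078] [-4.49459633  0.19947267  4.53796759] [-0.01107817  1.49505079 -0.00344123]
[array([277.3, 210.7]), array([258.9, 227.8]), array([240.5, 210.7]), array([258.9, 193. ])]
```

View pics/w8a.png

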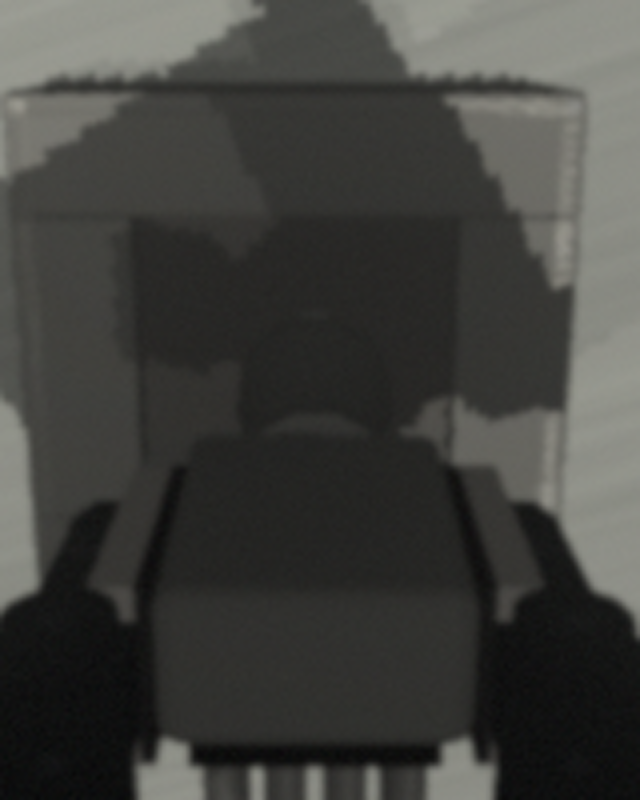

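View pics/s8.png

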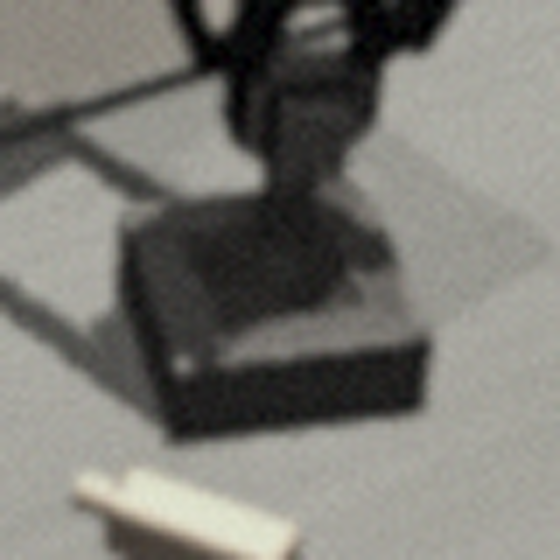

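>>> jog_arm(xyz=[[0, 0, -0.001], [0, 0, -0.001], [0, 0, -0.001], [0, 0, 0]], angular=[[0, 0, 0], [0, 0, 0], [0, 0, 0], [0, 0, 0]])

```text
time: 15.3
eef_pos: [0.5009, 0.2025, 0.1282]
orientation: [0.249, 1.557, -0.248]
wrist_force: [0.4, 0.5, 0.0]
gripper_width: 0.0353
```

>>> jog_arm(xyz=[[0, 0, -0.001], [0, 0, -0.001], [0, 0, -0.001], [0, 0, 0]], angular=[[0, 0, 0], [0, 0, 0], [0, 0, 0], [0, 0, 0]])

```text
time: 15.7
eef_pos: [0.4981, 0.2032, 0.1283]
orientation: [0.249, 1.556, -0.249]
wrist_force: [1.2, 0.6, -1.4]
gripper_width: 0.0359
```

```bash
cat > look.py <<'E'
from h import *
import sys
n=sys.argv[1]
s=env.get_state();c=capture("wrist");k=cam(c,s);p=s["eef_pos"]
print(s["time"],p,s["orientation"],s["wrist_force"],s["moment"],s["gripper_width"])
d=p-np.array([.4988,.1988,.1286]);M0=np.array([[.312,.95],[.95,-.312]])
print("off y,z mm",(M0.T@d[:2]*1000).round(2))
crop(c["img"],180,110,340,310,4,n)
M=R.from_rotvec(s["orientation"]).as_matrix()
print("shoulder pred",[proj(k,p+M@np.array([.0886-.024,.0005+.014*np.cos(a),.0009+.014*np.sin(a)])).round(1) for a in np.arange(0,6.2,np.pi/2)])
E
python3 look.py w9
```

```text
15.7 [0.49809051 0.20323204 0.12833332] [ 0.24859977  1.55642787 -0.24861958] [ 1.16934419  0.59338219 -1.43004849] [-0.00069438 -0.08814724  0.01318826] 0.03585465394745819
off y,z mm [ 3.99 -2.06]
shoulder pred [array([277.3, 210.7]), array([258.9, 227.8]), array([240.5, 210.7]), array([258.9, 193. ])]
```

View pics/w9.png

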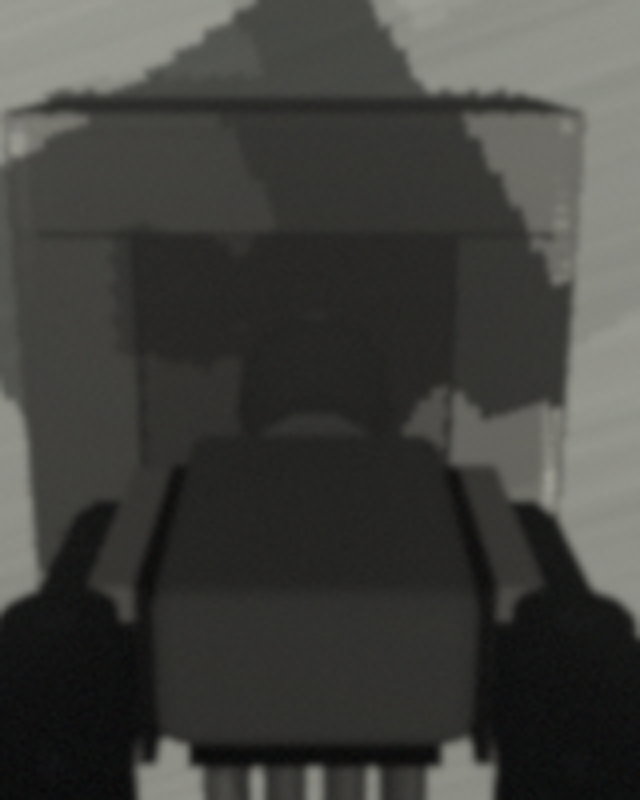

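>>> jog_arm(xyz=[[0.0004, 0, 0], [0.0004, 0, 0], [0, 0, -0.001], [0, 0, -0.001], [0, 0, -0.001]], angular=[[0, 0, 0], [0, 0, 0], [0, 0, 0], [0, 0, 0], [0, 0, 0]])

```text
time: 16.25
eef_pos: [0.4965, 0.204, 0.1282]
orientation: [0.249, 1.553, -0.248]
wrist_force: [3.8, -0.8, 3.8]
gripper_width: 0.0358
```

```bash
python3 look.py w10
```

```text
16.25 [0.49654323 0.20404546 0.12824065] [ 0.24895956  1.55346913 -0.24823308] [ 3.83306614 -0.79165059  3.84076229] [-0.46948362 -0.82554487  0.02483886] 0.03581436772990861
off y,z mm [ 4.28 -3.78]
shoulder pred [array([277.3, 210.7]), array([258.9, 227.8]), array([240.5, 210.7]), array([258.9, 193. ])]
```

View pics/w10.png

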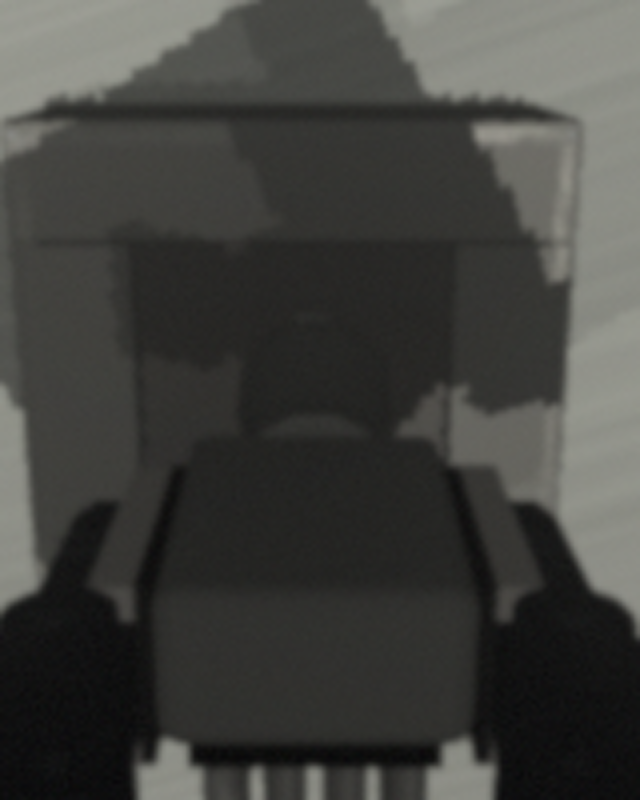

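>>> jog_arm(xyz=[[-0.002, 0, 0], [0, 0, 0], [0, 0, 0], [0, 0, 0]], angular=[[0, 0, 0], [0, -0.02, 0], [0, -0.018, 0], [0, 0, 0]], newtons=100)

```text
time: 16.7
eef_pos: [0.494, 0.2044, 0.1288]
orientation: [0.242, 1.52, -0.252]
wrist_force: [0.1, -0.6, -1.2]
gripper_width: 0.0351
```

```bash
python3 look.py w11
python3 - <<'E'
from h import *
c2=capture("scene");crop(c2["img"],265,100,345,180,8,"s11")
print(env.get_state()["moment"],R.from_rotvec(env.get_state()["orientation"]).as_matrix().round(3))
E
```

```text
16.7 [0.49399    0.20442637 0.12879307] [ 0.24159179  1.52001919 -0.25194307] [ 0.12621141 -0.59527861 -1.19558242] [ 0.00032841  0.0025907  -0.01313067] 0.03505353531373377
off y,z mm [ 3.84 -6.32]
shoulder pred [array([277.3, 210.7]), array([258.9, 227.8]), array([240.5, 210.7]), array([258.9, 193. ])]
[-0.0232619   0.03548793  0.00348704] [[ 0.035  0.311  0.95 ]
 [-0.012  0.95  -0.311]
 [-0.999 -0.001  0.037]]
```

View pics/w11.png

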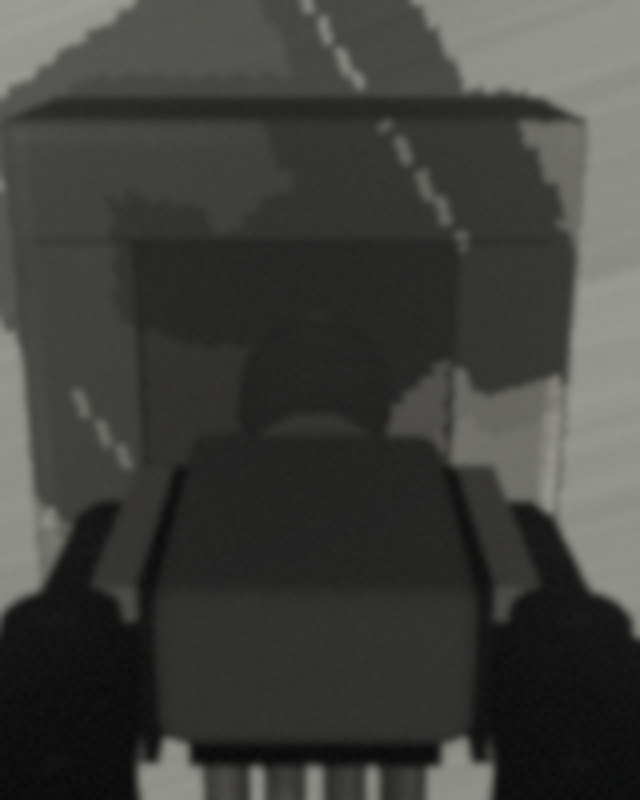

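View pics/s11.png

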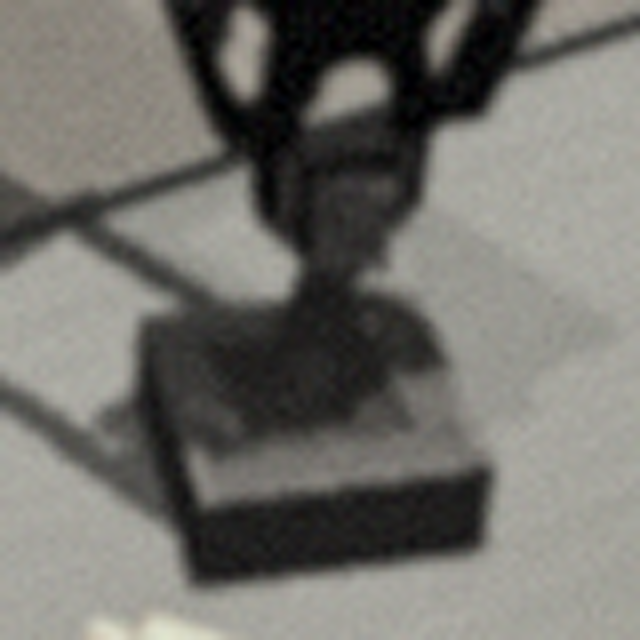

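```bash
python3 look.py w12
python3 - <<'E'
from h import *
s=env.get_state();c=capture("wrist");k=cam(c,s);p=s["eef_pos"]
q=[proj(k,(.5,.2,.04))]
# window rim top edge row 240, bottom unseen: edge position
a=atz(k,180+297/4,110+240/4-.4,.045)
M=R.from_rotvec([0.249,1.5565,-.249]).as_matrix()
yz=lambda v:(M.T@(v-np.array([.4988,.1988,.1286])))*1000
print("window top edge mid",yz(a))
for zz in (p[2]-.0646,):
  print("shoulder top",yz(atz(k,180+316/4,110+321/4-.4,zz)), "L/R",yz(atz(k,180+241/4,110+400/4-.4,zz)),yz(atz(k,180+391/4,110+400/4-.4,zz)))
print("foot edge",yz(atz(k,180+316/4,110+313/4-.4,p[2]-.0886)))
E
```

```text
16.8 [0.49466769 0.20424357 0.12894229] [ 0.24188441  1.51960767 -0.2518937 ] [-0.54992388 -0.0438435  -2.78264907] [-0.0232619   0.03548793  0.00348704] 0.03523458087284675
off y,z mm [ 3.88 -5.62]
shoulder pred [array([277.3, 210.7]), array([258.9, 227.8]), array([240.5, 210.7]), array([258.9, 193. ])]
window top edge mid [ 83.60242291   0.70582046 -29.52911203]
shoulder top [ 64.13220789   4.45851135 -18.61399428] L/R [64.13110137 -9.7868881  -2.89931391] [64.13072547 18.72805146 -2.89685965]
foot edge [ 88.13174057   4.52325386 -12.94901045]
```

Run:
```python
from h import *
s=env.get_state();c=capture("wrist")
im=np.clip(c["img"].astype(float)*2.5-60,0,255).astype(np.uint8)
crop(im,230,175,290,225,12,"w13")
i7=cv2.imread("pics/w7.png")[:,:,::-1]
im=np.clip(i7.astype(float)*2.5-60,0,255).astype(np.uint8)
crop(im,230,175,290,225,12,"w7z")
print(s["eef_pos"])
```

```text
[0.49511936 0.20414305 0.12917785]
```

View pics/w13.png

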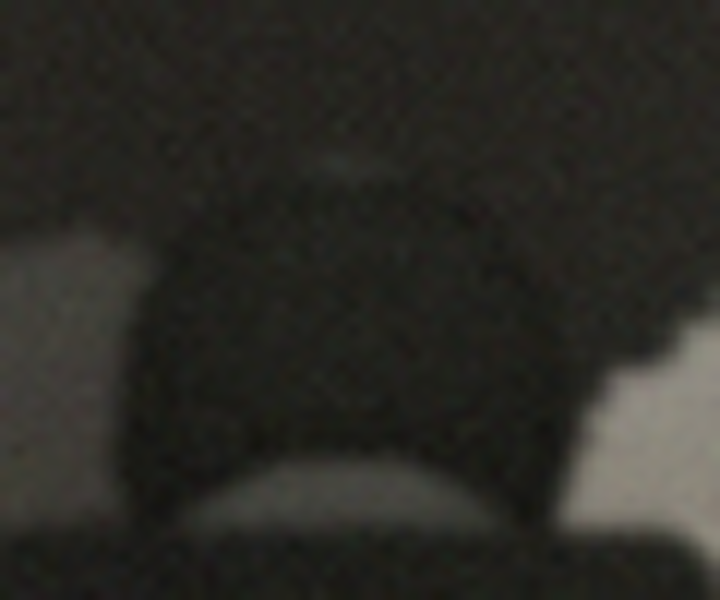

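View pics/w7z.png

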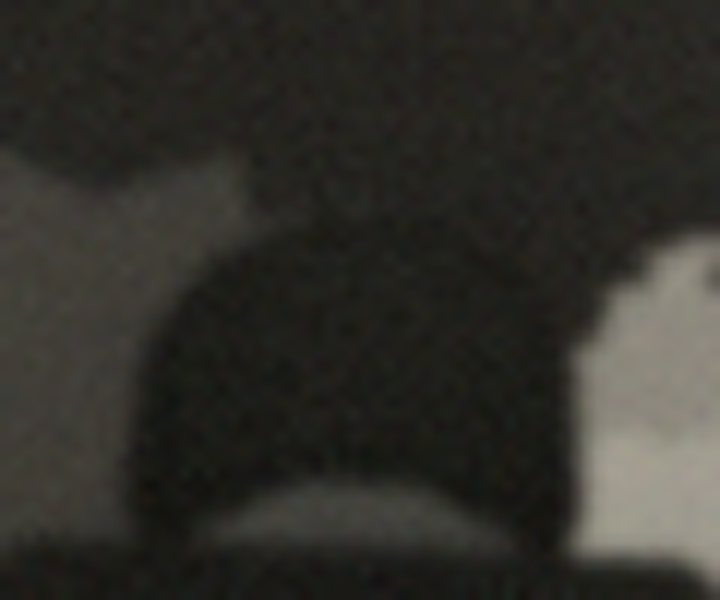

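>>> jog_arm(xyz=[[0, 0.0015, -0.001], [0, 0.0015, 0], [0, 0, 0], [0, 0, 0]], angular=[[0, 0, 0], [0, 0, 0], [0, 0, 0], [0, 0, 0]])

```text
time: 17.35
eef_pos: [0.4954, 0.2074, 0.1295]
orientation: [0.243, 1.519, -0.252]
wrist_force: [0.7, -0.3, -2.0]
gripper_width: 0.0348
```

```bash
python3 look.py w14
```

```text
17.35 [0.49535546 0.20737777 0.12945843] [ 0.24253395  1.51886525 -0.25196432] [ 0.6779223  -0.2539121  -1.98426926] [0.06858872 0.04613025 0.0055097 ] 0.03482578947987735
off y,z mm [ 7.07 -5.95]
shoulder pred [array([277.3, 210.7]), array([258.9, 227.8]), array([240.5, 210.7]), array([258.9, 193. ])]
```

View pics/w14.png

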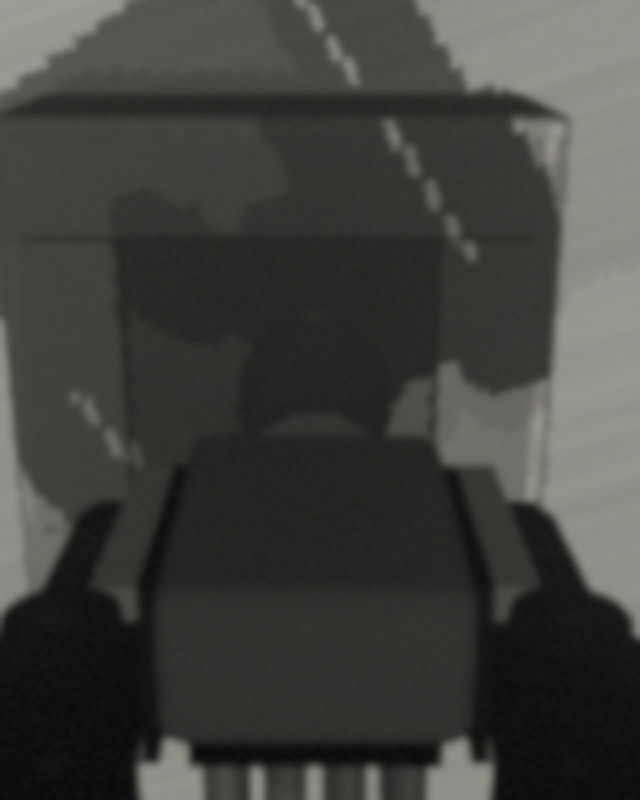

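```bash
cat > rel.py <<'E'
from h import *
import sys
edge,lft,rgt,sh,shl,shr=map(float,sys.argv[1:7])
s=env.get_state();c=capture("wrist");k=cam(c,s);p=s["eef_pos"]
M=R.from_rotvec([0.249,1.5565,-.249]).as_matrix()
yz=lambda v:(M.T@(v-np.array([.4988,.1988,.1286])))[1:]*1000
V=lambda r:110+r/4-.4
U=lambda x:180+x/4-.4
a=yz(atz(k,U(lft),V(edge),.045));b=yz(atz(k,U(rgt),V(edge),.045))
W=np.array([(a[0]+b[0])/2,a[1]+32]);print("width",b[0]-a[0],"window",W)
z=p[2]-.0646
t=yz(atz(k,U((shl+shr)/2),V(sh),z));S=np.array([t[0],t[1]+14])
print("shoulder",S,"rel",S-W)
E
python3 rel.py 238 118 442 321 241 391
```

```text
width 64.76068178962487 window [0.14571511 1.55308801]
shoulder [ 7.30707321 -5.19426058] rel [ 7.16135809 -6.74734859]
```

>>> jog_arm(xyz=[[0.0005, 0, 0], [0.0003, 0, 0], [0, 0, 0], [0, 0, 0]], angular=[[0, 0, 0], [0, 0, 0], [0, 0, 0], [0, 0, 0]])

```text
time: 17.85
eef_pos: [0.4954, 0.2073, 0.1287]
orientation: [0.243, 1.519, -0.252]
wrist_force: [0.1, -0.3, -0.2]
gripper_width: 0.035
```

>>> jog_arm(xyz=[[0.0003, 0, 0], [0, 0, 0], [0, 0, 0]], angular=[[0, 0, 0], [0, 0, 0], [0, 0, 0]])

```text
time: 18.15
eef_pos: [0.4954, 0.2073, 0.1286]
orientation: [0.243, 1.519, -0.252]
wrist_force: [-1.3, 0.0, 2.5]
gripper_width: 0.0353
```

>>> jog_arm(xyz=[[0.0003, 0, 0], [0, 0, 0], [0, 0, 0]], angular=[[0, 0, 0], [0, 0, 0], [0, 0, 0]])

```text
time: 18.45
eef_pos: [0.4956, 0.2074, 0.1286]
orientation: [0.243, 1.518, -0.252]
wrist_force: [-2.0, -1.6, 5.3]
gripper_width: 0.0351
```

>>> jog_arm(xyz=[[-0.0002, -0.001, 0], [0, -0.001, 0], [0, -0.001, 0], [0, -0.001, 0]], angular=[[0, 0, 0], [0, 0, 0], [0, 0, 0], [0, 0, 0]])

```text
time: 18.85
eef_pos: [0.4946, 0.2039, 0.1286]
orientation: [0.243, 1.518, -0.251]
wrist_force: [0.7, 3.5, 2.7]
gripper_width: 0.0346
```

>>> jog_arm(xyz=[[0, -0.001, 0], [0, -0.001, 0], [0, -0.001, 0], [0, -0.001, 0]], angular=[[0, 0, 0], [0, 0, 0], [0, 0, 0], [0, 0, 0]])

```text
time: 19.25
eef_pos: [0.4932, 0.1998, 0.1286]
orientation: [0.243, 1.518, -0.252]
wrist_force: [1.3, 4.0, 3.4]
gripper_width: 0.035
```

>>> jog_arm(xyz=[[0, -0.001, 0], [0, -0.001, 0], [0, -0.001, 0]], angular=[[0, 0, 0], [0, 0, 0], [0, 0, 0]])

```text
time: 19.55
eef_pos: [0.4923, 0.197, 0.1286]
orientation: [0.243, 1.518, -0.251]
wrist_force: [1.9, 5.2, 5.0]
gripper_width: 0.035
```

>>> jog_arm(xyz=[[0, -0.001, 0], [0, -0.001, 0], [0, -0.001, 0]], angular=[[0, 0, 0], [0, 0, 0], [0, 0, 0]])

```text
time: 19.85
eef_pos: [0.4913, 0.1942, 0.1286]
orientation: [0.243, 1.518, -0.251]
wrist_force: [1.7, 3.6, 5.7]
gripper_width: 0.0349
```

>>> jog_arm(xyz=[[0.0001, 0, 0.001], [0, 0, 0.001], [0, 0, 0]], angular=[[0, 0, 0], [0, 0, 0], [0, 0, 0]])

```text
time: 20.15
eef_pos: [0.4921, 0.1939, 0.1286]
orientation: [0.243, 1.521, -0.252]
wrist_force: [-2.3, 4.7, 9.4]
gripper_width: 0.0347
```

>>> jog_arm(xyz=[[-0.0005, 0, 0], [0, 0.001, 0], [0, 0.001, 0], [0, 0.001, 0], [0, 0.001, 0]], angular=[[0, 0, 0], [0, 0, 0], [0, 0, 0], [0, 0, 0], [0, 0, 0]])

```text
time: 20.65
eef_pos: [0.4925, 0.1947, 0.1286]
orientation: [0.237, 1.523, -0.256]
wrist_force: [-5.0, -6.9, 13.7]
gripper_width: 0.035
```

>>> jog_arm(xyz=[[0, 0.001, 0], [0, 0.001, 0], [0, 0.001, 0], [0, 0.001, 0]], angular=[[0, 0, 0], [0, 0, 0], [0, 0, 0], [0, 0, 0]])

```text
time: 21.05
eef_pos: [0.4938, 0.1974, 0.1286]
orientation: [0.235, 1.522, -0.258]
wrist_force: [-4.8, -9.0, 12.6]
gripper_width: 0.035
```

>>> jog_arm(xyz=[[-0.002, 0, 0], [0, 0.0035, 0], [0, 0.003, 0], [0, 0, 0], [0.0015, 0, 0], [0.0008, 0, 0], [0, 0, 0], [0, 0, 0]], angular=[[0, 0, 0], [0, 0, 0], [0, 0, 0], [0, 0, 0], [0, 0, 0], [0, 0, 0], [0, 0, 0], [0, 0, 0]])

```text
time: 21.85
eef_pos: [0.4973, 0.2072, 0.1286]
orientation: [0.243, 1.519, -0.252]
wrist_force: [-2.2, 0.7, 2.3]
gripper_width: 0.0348
```

```bash
python3 look.py w15
```

```text
21.85 [0.49733835 0.20723963 0.12862306] [ 0.24268011  1.51896982 -0.25192922] [-2.16666508  0.65508221  2.32677523] [0.03439203 0.45009404 0.00553666] 0.034792374238965286
off y,z mm [ 7.56 -4.02]
shoulder pred [array([277.3, 210.7]), array([258.9, 227.8]), array([240.5, 210.7]), array([258.9, 193. ])]
```

View pics/w15.png

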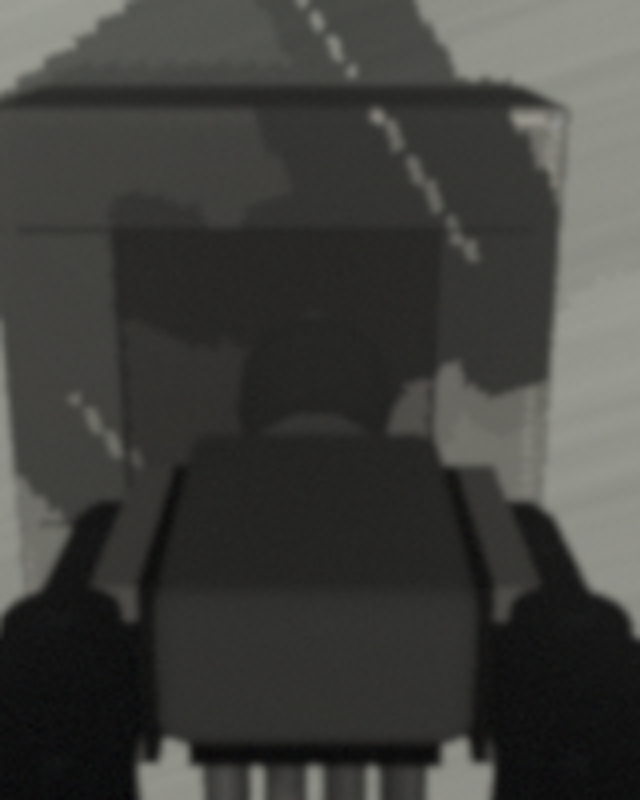

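>>> jog_arm(xyz=[[0, -0.001, 0], [0, -0.001, 0], [0, -0.001, 0], [0, -0.001, 0]], angular=[[0, 0, 0], [0, 0, 0], [0, 0, 0], [0, 0, 0]])

```text
time: 22.3
eef_pos: [0.4965, 0.2034, 0.1286]
orientation: [0.243, 1.518, -0.252]
wrist_force: [-0.2, 2.2, 1.1]
gripper_width: 0.0349
```

>>> jog_arm(xyz=[[0, -0.001, 0], [0, -0.001, 0], [0, -0.001, 0], [0, -0.001, 0]], angular=[[0, 0, 0], [0, 0, 0], [0, 0, 0], [0, 0, 0]])

```text
time: 22.7
eef_pos: [0.4951, 0.1996, 0.1287]
orientation: [0.243, 1.518, -0.252]
wrist_force: [0.8, 2.5, 1.0]
gripper_width: 0.035
```

>>> jog_arm(xyz=[[0, -0.001, 0], [0, -0.001, 0], [0, -0.001, 0], [0, -0.001, 0]], angular=[[0, 0, 0], [0, 0, 0], [0, 0, 0], [0, 0, 0]])

```text
time: 23.1
eef_pos: [0.4939, 0.1959, 0.1287]
orientation: [0.243, 1.518, -0.252]
wrist_force: [1.2, 4.5, 2.9]
gripper_width: 0.0352
```

>>> jog_arm(xyz=[[0, -0.001, 0], [0, -0.001, 0], [0, -0.001, 0]], angular=[[0, 0, 0], [0, 0, 0], [0, 0, 0]])

```text
time: 23.4
eef_pos: [0.4929, 0.193, 0.1287]
orientation: [0.243, 1.518, -0.252]
wrist_force: [1.6, 2.8, 3.2]
gripper_width: 0.0349
```

>>> jog_arm(xyz=[[-0.002, 0, 0.001], [0, 0.005, 0.001], [0, 0.006, 0], [0, 0.004, 0], [0.0012, 0, 0], [0.0008, 0, 0], [0.0001, 0, 0], [0, 0, 0]], angular=[[0, 0, 0], [0, 0, 0], [0, 0, 0], [0, 0, 0], [0, 0, 0], [0, 0, 0], [0, 0, 0], [0, 0, 0]])

```text
time: 24.2
eef_pos: [0.4993, 0.2067, 0.1286]
orientation: [0.243, 1.519, -0.252]
wrist_force: [-0.4, 1.5, 0.3]
gripper_width: 0.0347
```

>>> jog_arm(xyz=[[0, -0.001, 0], [0, -0.001, 0], [0, -0.001, 0], [0, -0.001, 0]], angular=[[0, 0, 0], [0, 0, 0], [0, 0, 0], [0, 0, 0]])

```text
time: 24.6
eef_pos: [0.4982, 0.2027, 0.1285]
orientation: [0.243, 1.518, -0.252]
wrist_force: [-0.5, 1.3, -0.0]
gripper_width: 0.0348
```

>>> jog_arm(xyz=[[0, -0.001, 0], [0, -0.001, 0], [0, -0.001, 0], [0, -0.001, 0]], angular=[[0, 0, 0], [0, 0, 0], [0, 0, 0], [0, 0, 0]])

```text
time: 25.0
eef_pos: [0.497, 0.199, 0.1287]
orientation: [0.243, 1.518, -0.252]
wrist_force: [1.4, 0.9, 1.0]
gripper_width: 0.0349
```

>>> jog_arm(xyz=[[0.0001, -0.001, 0], [0, -0.001, 0], [0, -0.001, 0], [0, -0.001, 0]], angular=[[0, 0, 0], [0, 0, 0], [0, 0, 0], [0, 0, 0]])

```text
time: 25.4
eef_pos: [0.4959, 0.1953, 0.1287]
orientation: [0.243, 1.518, -0.252]
wrist_force: [1.6, 3.0, 2.8]
gripper_width: 0.035
```

>>> jog_arm(xyz=[[0, -0.001, 0], [0, -0.001, 0], [0, -0.001, 0]], angular=[[0, 0, 0], [0, 0, 0], [0, 0, 0]])

```text
time: 25.7
eef_pos: [0.4949, 0.1924, 0.1286]
orientation: [0.243, 1.518, -0.252]
wrist_force: [1.3, 4.2, 4.0]
gripper_width: 0.0348
```

>>> jog_arm(xyz=[[-0.002, 0, 0.001], [0, 0.005, 0.001], [0, 0.006, 0], [0, 0.004, 0], [0.0012, 0, 0], [0.0008, 0, 0], [0.0001, 0, 0], [0, 0, 0]], angular=[[0, 0, 0], [0, 0, 0], [0, 0, 0], [0, 0, 0], [0, 0, 0], [0, 0, 0], [0, 0, 0], [0, 0, 0]])

```text
time: 26.5
eef_pos: [0.5012, 0.2061, 0.1285]
orientation: [0.243, 1.519, -0.252]
wrist_force: [-0.7, 1.4, 0.6]
gripper_width: 0.0349
```

>>> jog_arm(xyz=[[0, -0.001, 0], [0, -0.001, 0], [0, -0.001, 0], [0, -0.001, 0]], angular=[[0, 0, 0], [0, 0, 0], [0, 0, 0], [0, 0, 0]])

```text
time: 26.9
eef_pos: [0.4999, 0.2021, 0.1281]
orientation: [0.243, 1.519, -0.252]
wrist_force: [1.0, 1.9, -1.5]
gripper_width: 0.0347
```

>>> jog_arm(xyz=[[0.0005, 0, 0], [0.0005, 0, 0], [0, 0, 0], [0, 0, 0]], angular=[[0, 0, 0], [0, 0, 0], [0, 0, 0], [0, 0, 0]])

```text
time: 27.3
eef_pos: [0.5001, 0.2022, 0.1274]
orientation: [0.243, 1.519, -0.252]
wrist_force: [0.6, 1.8, -0.3]
gripper_width: 0.0346
```

>>> jog_arm(xyz=[[0, 0.0007, 0], [0.001, 0, 0], [0.001, 0, -0.0001], [0, 0, 0], [0, 0, 0]], angular=[[0, 0, 0], [0, 0, 0], [0, 0, 0], [0, 0, 0], [0, 0, 0]])

```text
time: 27.8
eef_pos: [0.5001, 0.2026, 0.1251]
orientation: [0.242, 1.519, -0.252]
wrist_force: [0.3, -0.0, -1.8]
gripper_width: 0.0351
```

>>> jog_arm(xyz=[[0.002, 0, -0.0001], [0.002, 0, 0], [0.002, 0, -0.0001], [0.002, 0, -0.0001], [0, 0, 0], [0, 0, 0]], angular=[[0, 0, 0], [0, 0, 0], [0, 0, 0], [0, 0, 0], [0, 0, 0], [0, 0, 0]])

```text
time: 28.4
eef_pos: [0.5, 0.2027, 0.1172]
orientation: [0.242, 1.519, -0.252]
wrist_force: [-1.1, -0.6, -0.6]
gripper_width: 0.0349
```

>>> jog_arm(xyz=[[0.002, 0, -0.0001], [0.002, 0, 0], [0.002, 0, -0.0001], [0, 0, 0], [0, 0, 0]], angular=[[0, 0, 0], [0, 0, 0], [0, 0, 0], [0, 0, 0], [0, 0, 0]])

```text
time: 28.9
eef_pos: [0.5001, 0.2027, 0.1112]
orientation: [0.242, 1.519, -0.252]
wrist_force: [0.3, 0.5, -1.2]
gripper_width: 0.0351
```

>>> jog_arm(xyz=[[0.002, 0, -0.0001], [0.002, 0, 0], [0.0015, 0, -0.0001], [0, 0, 0], [0, 0, 0]], angular=[[0, 0, 0], [0, 0, 0], [0, 0, 0], [0, 0, 0], [0, 0, 0]])

```text
time: 29.4
eef_pos: [0.5002, 0.2027, 0.1057]
orientation: [0.242, 1.519, -0.252]
wrist_force: [-1.3, 0.6, -1.0]
gripper_width: 0.0345
```

>>> jog_arm(xyz=[[0.0005, 0, 0], [0.0005, 0, 0], [0, 0, 0], [0, 0, 0]], angular=[[0, 0, 0], [0, 0, 0], [0, 0, 0], [0, 0, 0]])

```text
time: 29.8
eef_pos: [0.5002, 0.2027, 0.1047]
orientation: [0.243, 1.519, -0.252]
wrist_force: [-0.6, -0.9, -0.5]
gripper_width: 0.0349
```

>>> jog_arm(xyz=[[0.0005, 0, 0], [0, 0, 0], [0, 0, 0]], angular=[[0, 0, 0], [0, 0, 0], [0, 0, 0]])

```text
time: 30.1
eef_pos: [0.5004, 0.2027, 0.1046]
orientation: [0.243, 1.519, -0.252]
wrist_force: [-2.2, -1.4, 4.1]
gripper_width: 0.035
```

>>> jog_arm(xyz=[[0.0005, 0, 0], [0, 0, 0], [0, 0, 0]], angular=[[0, 0, 0], [0, 0, 0], [0, 0, 0]])

```text
time: 30.4
eef_pos: [0.5005, 0.2028, 0.1046]
orientation: [0.243, 1.519, -0.252]
wrist_force: [-2.9, -1.5, 7.4]
gripper_width: 0.0351
```

>>> jog_arm(xyz=[[-0.0003, 0, 0], [0, 0, 0], [0, 0, 0]], angular=[[0, 0, 0], [0, 0, 0], [0, 0, 0]], newtons=20)

```text
time: 30.7
eef_pos: [0.5005, 0.2028, 0.1047]
orientation: [0.243, 1.518, -0.252]
wrist_force: [-2.7, -1.4, 5.8]
gripper_width: 0.0345
```

>>> jog_arm(xyz=[[0, 0, 0], [0, 0, 0], [0, 0, 0], [0, 0, 0], [0, 0, 0], [0, 0, 0], [0, 0, 0], [0, 0, 0]], angular=[[0, 0, 0], [0, 0, 0], [0, 0, 0], [0, 0, 0], [0, 0, 0], [0, 0, 0], [0, 0, 0], [0, 0, 0]], grip=100)

```text
time: 31.5
eef_pos: [0.5003, 0.2028, 0.1041]
orientation: [0.243, 1.519, -0.252]
wrist_force: [0.7, -0.2, -0.7]
gripper_width: 0.0854
```

```bash
python3 look.py w16
```

```text
31.5 [0.5003237  0.20275563 0.10408825] [ 0.24261728  1.51880856 -0.25199171] [ 0.72255208 -0.16754027 -0.65662913] [ 0.01389491 -0.05285371  0.0475268 ] 0.08536732182554127
off y,z mm [4.23 0.21]
shoulder pred [array([277.3, 210.7]), array([258.9, 227.8]), array([240.5, 210.7]), array([258.9, 193. ])]
```

View pics/w16.png

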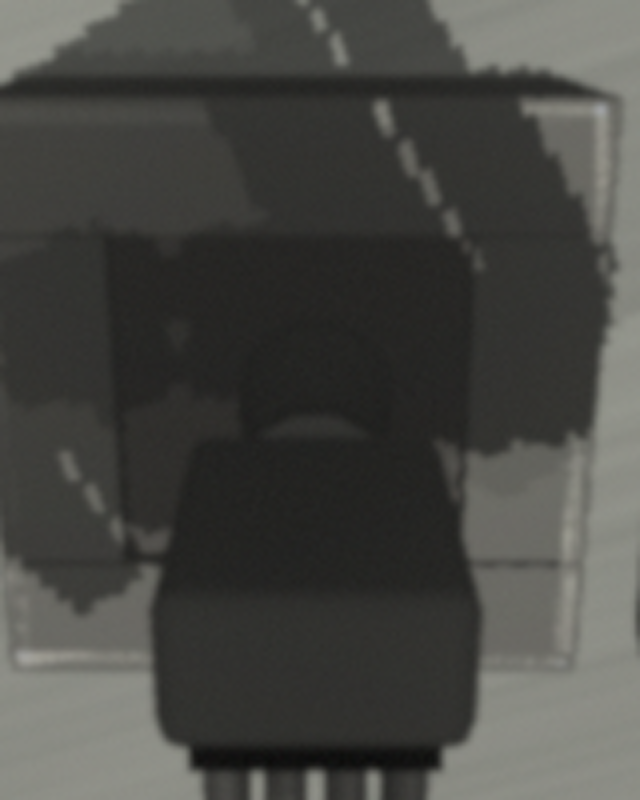

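>>> jog_arm(xyz=[[-0.01, 0, 0], [-0.02, 0, 0.0007], [-0.025, 0, 0.001], [-0.03, 0, 0.001], [-0.03, 0, 0.001], [-0.02, 0, -0.02], [0, 0, -0.03], [0, 0, -0.03], [0, 0, 0], [0, 0, 0]], angular=[[0, 0, 0], [0, 0, 0], [0, 0, 0], [0, 0, 0], [0, 0, 0], [0, 0.019, 0], [0, 0.019, 0], [0, 0, 0], [0, 0, 0], [0, 0, 0]])

```text
time: 32.55
eef_pos: [0.423, 0.2284, 0.2387]
orientation: [0.248, 1.555, -0.247]
wrist_force: [0.7, -0.2, 0.5]
gripper_width: 0.0854
```

Run:
```python
from h import *
print(env.get_state()["eef_pos"],env.get_state()["time"])
c=capture("wrist");cv2.imwrite("pics/w17.png",c["img"][:,:,::-1])
c=capture("scene");k=cam(c);crop(c["img"],250,90,350,190,7,"s17");cv2.imwrite("pics/sf.png",c["img"][:,:,::-1])
print([proj(k,(.5013,.2025,z)) for z in (.04,.13)])
```

```text
[0.42304681 0.22835754 0.23873791] 32.55
[array([304.83025721, 150.23951884]), array([307.36467832, 126.24695023])]
```

View pics/w17.png

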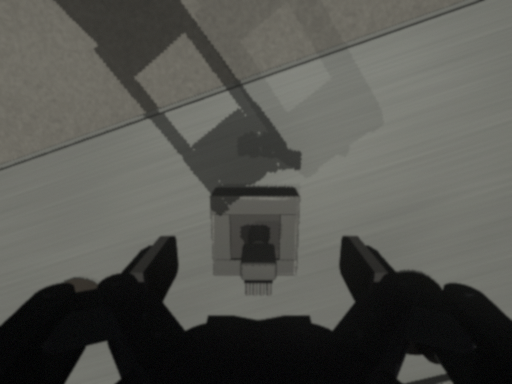

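View pics/s17.png

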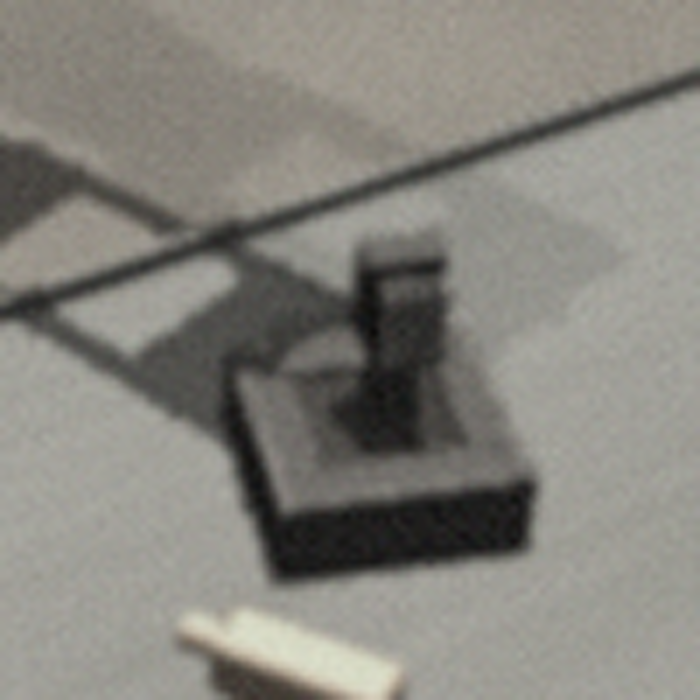

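View pics/sf.png

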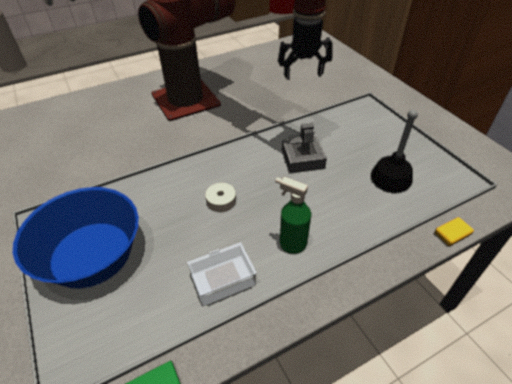

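```bash
python3 -c "
from cell import env
print(env.job_done())"
```

```text
the job is handed in; nothing more can be done
None
```

The brush is parked: it stands upright on its shoulder in the grey block, released, with the gripper clear of it. I handed the job in at about 32.6 s; no verdict is reported back.

- **Finding the hole:** the pin dropped in about 4 mm off the window's centre along one block axis and about 1 mm along the other.
- **Pressing home:** the pin went down with almost no resistance. The shoulder seated 24.0 mm below plate level with a press of about 9 N.
- **Last checks:** the scene and wrist pictures show the brush standing upright. In the scene picture its top is within about 2 pixels of where it should be. The collar is empty, and the basin, bottle, plunger and clear box look unmoved.

**What went less well:**
- **Tilt:** early in the search, at a 40 N grip, friction on the plate tilted the brush about 2° in the jaws. I tilted the tool the same amount to correct it and gripped at 100 N from then on.
- **Pressing force:** some strokes caught on the plate, pressing down up to about 16 N for a moment. I switched to lifting between one-way strokes, which kept the press to about 2–6 N.
- **Camera disagreement:** the top and wrist cameras differed by 3–4 mm on where the window was, so I went by the wrist camera's position relative to the brush.

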